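# Proof-press a spare relay module and reset the peak pointer

### The arm

A 6-joint arm with a two-finger parallel gripper is mounted at the origin on the work surface. World frame = base frame: x ahead of the robot, y to its left, z up, the work surface at z = 0. Lengths are in mm, angles in rad, forces in N, time in s.
With the tool pointing down it reaches from about 325 to 900 mm from the base axis. Payload 3.5 kg.
Tool frame: the origin (TCP) lies at the very end of the fingers, on their centre line; the grasp point (between the pads) lies 19 mm behind it (r.grasp_offset is the distance from the TCP to the grasp point, in mm); z points along the fingers, y is the line along which they close (so a half turn about z gives the same grasp; the last joint's range is limited). The gripper opens to 85 mm and grips with 20 to 120 N. Pads are 22 mm wide; open, the fingers measure 114 mm over their backs; the gripper's body (76 mm by 85 mm) begins 54 mm behind the grasp point. The pads swing forward as they close: fully open they stand 13 mm farther back than shut.
Start: joints at [-0.103, 0.276, -0.026, 1.268, 0, 1.467], TCP at [624.997, -0.01, 231.313] pointing down, gripper open.
Joint ranges: [-3.12, 3.12], [-0.85, 1.88], [-1.08, 1.24], [-1.95, 2.15], [-1.57, 1.53], [-3.14, 3.14]. Speed limits (rad/s): [2.57, 2.57, 3.14, 3.14, 3.14, 3.14].

### API

Orientations are given as a unit quaternion [x, y, z, w].
In Python, from workcell import r, cams gives the robot as it stands. The module is installed in compiled form; this text tells all that it offers.
- The arm moves only by the shell command python3 -m crank 'ROWS'. ROWS is JSON, a list of rows, each an object with "hand": the gripper's target within -1 to 1 (fully open at 1, half-way at 0, shut at -1); "slide": the shift along the tool's x, y, z in mm, a list of three; "rotation": the turn, a rotation vector about the tool's x, y, z in rad, a list of three. A call has 1 to 20 rows; each row is the pose to reach, as a shift and turn from the pose commanded when the call began, along the tool's axes at that moment; what a row does not reach only later rows make up. A row lasts 1/12 s, in which the tool goes at most 41.7 mm and 7.16 degrees, less where a joint would pass 70% of its speed; a pose out of reach is approached as far as the arm can. A call with a gripper value outside its range is refused whole. The fingers move at their own pace and stop on an object; the grip force is fixed at half the most. Time passes only in rows, so rows that repeat a pose let the fingers close. It gives the time, the measured TCP pose, the force, the opening and the grip force at its end, in the units of the state.
- r.get_obs(): the state, without advancing time (a new reading comes with each control period).
- cams.camera(name): name is "scene" or "side" or "wrist"; returns (picture, depth): 400x640x3 uint8, blue, green, red; 400x640 float32, mm along the optical axis (not along the pixel's ray), 0 where there is no reading.
- cams.camera_model(name): a dict with "intrinsics" (3x3 intrinsics, pixels), "xyz" and "rotation" of the camera in the world. Camera axes: x right, y up, looking along -z (the intrinsics and any distortion apply to the point x, -y, -z); pixel columns grow to the right and rows downward; lengths in mm; the calibration is good to about 2 mm. The wrist camera is an equidistant fisheye: a pixel r from the principal point sees the ray r / f radians off the axis. A picture is of the moment at which its call begins: read the wrist's pose just before it. camera_model takes no time and is no camera call; for the wrist camera it gives the pose at the moment of the call.
- r.hand_in(): hands the job in; it is judged then, once.
The state is a dict: "t": time; "joint_positions": joint angles; "qvel": joint speeds; "joint_torque": joint torques, N m; "tcp_pos": TCP position; "orientation": TCP orientation; "contact_force": force on the tool from outside, world axes, zero at the start; "torque": the same for the moment, N m; "opening": finger opening in mm; "gripper_force": force on a finger pad.
Only numpy, scipy, OpenCV 4.12 (cv2) and the standard library are available. Lean on these libraries where they do the work, as an engineer would, in place of code of your own. Each camera call takes 0.05 s, during which the arm holds its last target. There are 200 camera calls.

### The job

Test the beige relay module from the carrier tray: lift it out by its short ends, stand it upright on the open bench and let go, then take it by its broad sides and set it down in the tester's nest, between ram and anvil. Turn the tester's handwheel clockwise by its crank through exactly one full revolution, so that the ram presses the module once and comes back and the crank stands at its index fin again. Last, turn the gauge's knob back until the peak pointer stands at its zero stop, let go, and leave the other things on the bench alone.

Things in the scene. Friction and masses are not known exactly. Their poses are not given: they have to be found in the camera images.
- module_center (a point): Centre (25 mm above its underside) of the loose relay module: a beige block 58 (its x) x 36 (its y) x 50 mm (its z, up), about 0.2 kg, six screw heads on top, black vent slits on its two broad sides (+y, -y). The same either way round. Starts upright in the tray.
- tray_in (a point): Centre of the inner floor (z = 4 mm) of the fixed blue carrier tray, 150 (x) x 120 (y) mm, rim 22 mm high, left or right of the tester. Two upright guide plates (44 mm long in x, 55 mm high) hug the module's broad sides, 2.5 mm play: there it can only be taken by its short ends (tray x), where 42 mm is free.
- stock_bin: Bystander: a fixed blue bin of odd parts, 150 x 120 x 60 mm, no guide plates, on the side of the tester where the tray is not. Origin: centre of its underside.
- tester: The fixed tester, in a line along its y: handwheel, ram, nest, anvil, gauge. Base plate 110 (x) x 430 (y: -230 to 200) x 18 mm high. Origin at z = 0 (bench top), 10 mm to -y of the nest; z up. Its -x side faces the robot; the bench between (x about 0.42 from the robot) is clear for putting the module down.
- nest (a point): Centre of the nest's floor, 18 mm above the bench, axes as the tester's. Takes the module upright with its length along y: 64 mm between a split fence (-y) and the anvil (+y), both 52 mm tall above the floor; 44 mm between two low rails (5 mm tall) at -x and +x. The module's broad sides stay open to the fingers.
- ram (a joint): Ram stroke in m, driven by the handwheel through a cam: 0 at rest (nose 14 mm behind the fence's face), 0.018 at half a turn (4 mm past the face, nudging the module up to 4 mm towards the anvil), 0 again after one turn.
- wheel_hub (a point): On the handwheel's vertical axis at the top face of its steel disc (120 mm across, 14 mm thick, top 105 mm above the bench; a hub cap stands 6 mm higher), 150 mm to -y of the nest. Axes as the tester's; it does not turn.
- crank (a point): Mid-grip point of the wheel's black upright crank grip, 45 mm from the wheel's axis: a cylinder 21 mm across, from 2 to 52 mm above the disc's top; the point is 28 mm above it (133 mm above the bench). The grip spins freely on its own axis, so a gripper can hold it and travel the circle without turning.
- wheel (a joint): Handwheel angle in rad: 0 at the start, the crank to the tester's -x beside a small dark index fin; grows clockwise seen from above; 6.283 is one revolution, crank at the fin again. Stops at -0.05 and 6.8. Light friction (about 1.5 N at the crank); stays where it is left.
- knob (a point): Grip point on the vertical axis of the black fluted round knob, 34 mm across, from 81 to 117 mm above the bench, on the round white gauge drum (100 mm across, face 75 mm above the bench). The point is 101 mm above the bench. The knob carries the peak pointer, a thin dark hand 40 mm long; a white line on its top points the same way.
- pointer (a joint): Peak pointer (and knob) angle in rad: 0 at the hard zero stop, hand to the tester's -x; grows clockwise seen from above. Friction 0.03 N m, stays where left. Starts at 0.3 to 2.7; the wheel's stroke drives it up to about 1.88 if lower, and leaves it there. Reset: turn anticlockwise to the stop, 1.88 to 2.7 rad, in two or more grasps.
- heatsink_mid (a point): Middle of a loose aluminium finned heat sink, 70 x 50 x 30 mm, beyond the tester; to be left alone.
- capacitor_center (a point): Centre of a loose upright aluminium capacitor can, 44 mm across, 75 mm tall, beyond the tester; to be left alone.
- driver_grip (a point): Point on the handle of a loose screwdriver lying beyond the tester; to be left alone.
Things that resemble listed ones, but are neither listed nor needed, are in the scene too. What is shaped like the part that bears module_center but pink is not meant. What is shaped like the part that bears tray_in but turquoise is not meant.

How it is judged (in metres and radians):
On the way, in this order (a step that is already met when the one before it is completed fails the run):
1. the module stands upright on the bench outside the tray, let go (height (world z) of module_center below 0.029 m and angle between module_center's own z axis and vertical below 0.08 rad and horizontal distance between module_center and tray_in above 0.1 m and contact force between the fingers and module below 0.3 N), for 0.15 s.
2. the module stands in the nest, let go (x of module_center in the frame of nest between -0.005 and 0.005 m and y of module_center in the frame of nest between -0.006 and 0.006 m and z of module_center in the frame of nest between 0.02 and 0.029 m and angle between the x axis of module_center and the y axis of nest, either way round below 0.14 rad and angle between module_center's own z axis and vertical below 0.08 rad and contact force between the fingers and module below 0.3 N), for 0.15 s.
3. the ram presses the module, handwheel near half a turn (x of module_center in the frame of nest between -0.005 and 0.005 m and y of module_center in the frame of nest between -0.006 and 0.006 m and z of module_center in the frame of nest between 0.02 and 0.029 m and angle between the x axis of module_center and the y axis of nest, either way round below 0.14 rad and angle between module_center's own z axis and vertical below 0.08 rad and value of joint wheel above 2.9 rad).
4. the handwheel has made one revolution (within 8 degrees) and the stroke has left the peak pointer raised (value of joint wheel between 6.1432 and 6.4232 rad and value of joint pointer above 1.5 rad), for 0.2 s.
At the end, for the whole second after the job is handed in: The peak pointer is at its zero stop (within 0.07 rad), the handwheel stands one full revolution on from its start (within 0.14 rad, 8 degrees), and the module stands upright on the nest's floor, within 5 mm of its middle in x, 6 mm in y and lengthwise within 8 degrees, at rest and let go (value of joint pointer below 0.07 rad and value of joint wheel between 6.1432 and 6.4232 rad and x of module_center in the frame of nest between -0.005 and 0.005 m and y of module_center in the frame of nest between -0.006 and 0.006 m and z of module_center in the frame of nest between 0.02 and 0.029 m and angle between the x axis of module_center and the y axis of nest, either way round below 0.14 rad and angle between module_center's own z axis and vertical below 0.08 rad and linear speed of module below 0.02 m/s); the robot touches nothing.
It fails at once if a bystander was moved by more than 30 mm (distance of any of heatsink_mid, capacitor_center, driver_grip from where it was at the start of the episode above 0.03 m).
It also fails if it takes over 72 s, if anything falls off the work surface, if the arm or the gripper's body presses on something with over 40 N, if the wrist force passes 120 N, or if a joint passes its speed limit or range.

## Working session

There is one attempt and no reset: what is moved stays moved. The work goes in short steps, Python scripts to look and compute and a shell command to move; the robot and the scene stay as the last step left them, time stands still between calls to the robot, and variables do not carry over. Pictures are saved under pics/ and viewed, at most 10 in all, crops included, and the job is handed in when it is done.

```bash
mkdir -p pics; cat > h.py <<'E'
import numpy as np, cv2
from workcell import r, cams
from scipy.spatial.transform import Rotation as R
def rot(m):
    a=np.array(m['rotation'],float)
    return a if a.shape==(3,3) else R.from_quat(a).as_matrix()
def ray(m,u,v,fish=False):
    K=np.array(m['intrinsics']); x=(u-K[0,2])/K[0,0]; y=(v-K[1,2])/K[1,1]
    if fish:
        t=np.hypot(x,y); s=np.sinc(t/np.pi) ; d=np.array([x*s,-y*s,-np.cos(t)])
    else: d=np.array([x,-y,-1.])
    return np.array(m['xyz'],float), rot(m)@d
def onz(m,u,v,z,fish=False):
    o,d=ray(m,u,v,fish); return o+d*(z-o[2])/d[2]
def cloud(m,D,fish=False):
    v,u=np.mgrid[0:D.shape[0],0:D.shape[1]]; K=np.array(m['intrinsics'])
    x=(u-K[0,2])/K[0,0]; y=(v-K[1,2])/K[1,1]
    if fish:
        t=np.hypot(x,y); k=np.tan(np.minimum(t,1.5))/np.maximum(t,1e-9); x=x*k;y=y*k
    P=np.stack([x*D,-y*D,-D],-1)
    return P@rot(m).T+np.array(m['xyz'],float)
def state():
    o=r.get_obs(); q=R.from_quat(o['orientation']); M=q.as_matrix()
    print('t',round(o['t'],2),'tcp',np.round(o['tcp_pos'],1),'x',np.round(M[:,0],3),'y',np.round(M[:,1],3),'z',np.round(M[:,2],3),'F',np.round(o['contact_force'],1),'op',np.round(o['opening'],1),'gf',np.round(o['gripper_force'],1),'j',np.round(o['joint_positions'],2))
E
python3 - <<'E'
from h import *
state()
for n in ['scene','side','wrist']:
    m=cams.camera_model(n); p,d=cams.camera(n); cv2.imwrite(f'pics/{n}0.png',p); np.savez(f'{n}0.npz',p=p,d=d,K=m['intrinsics'],xyz=m['xyz'],R=rot(m))
    print(n,m)
E
```

```text
t 0.0 tcp [6.242e+02 1.000e-01 2.301e+02] x [-0.  1.  0.] y [ 1.     0.    -0.002] z [-0.002  0.    -1.   ] F [-0.2 -0.4 -0.6] op 85.5 gf 0.0 j [-0.1   0.28 -0.03  1.27 -0.    1.47]
scene {'intrinsics': array([[443.17677012,   0.        , 323.03228154],
       [  0.        , 443.17677012, 198.3071143 ],
       [  0.        ,   0.        ,   1.        ]]), 'xyz': array([1060.7460355 , -828.58457414, 1265.90162435]), 'rotation': array([0.29970278, 0.08868051, 0.27804431, 0.90829806])}
side {'intrinsics': array([[401.32181968,   0.        , 316.19784307],
       [  0.        , 401.32181968, 203.72456148],
       [  0.        ,   0.        ,   1.        ]]), 'xyz': array([ -85.11137462, -807.45421525, 1174.68005705]), 'rotation': array([ 0.32988438, -0.13430357, -0.33499642,  0.87230513])}
wrist {'intrinsics': array([[309.70691629,   0.        , 317.81926507],
       [  0.        , 309.70691629, 200.15422609],
       [  0.        ,   0.        ,   1.        ]]), 'xyz': array([623.80140535,  67.86313786, 373.67921545]), 'rotation': array([-1.31857883e-01,  1.04979127e-03,  1.79805820e-04,  9.91268059e-01])}
```

View pics/scene0.png

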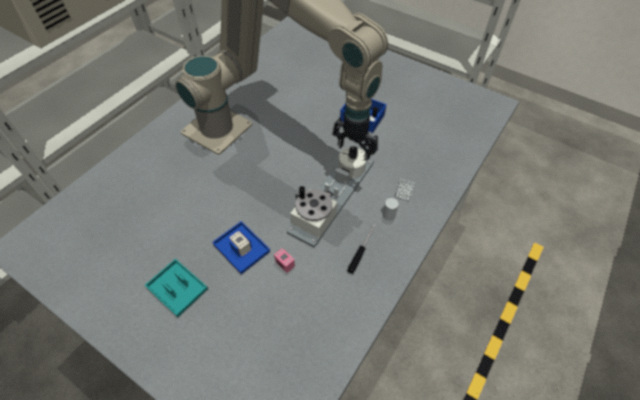

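View pics/side0.png

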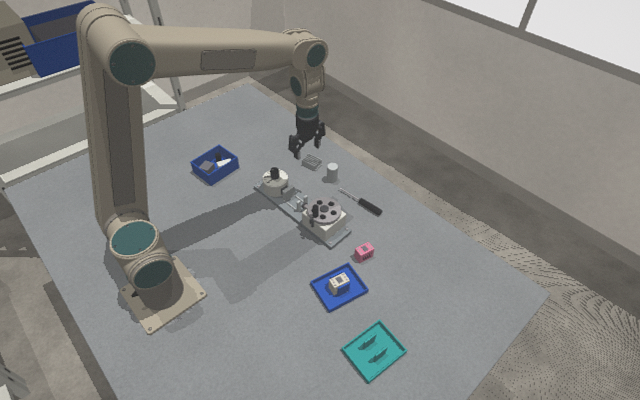

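Scene shot: the beige module in the blue tray is at (240,240), and at (340,281) in the side view. Lookalikes are the pink block (285,260), the turquoise tray (176,287) and the blue stock bin (370,112). I choose the beige block. The wheel is at (315,205) in scene and the gauge at (355,155).

```bash
python3 - <<'E'
from h import *
for n,box,kn in [('side',(300,380,250,320),None),('scene',(205,280,215,280),None)]:
    z=np.load(n+'0.npz'); m=dict(intrinsics=z['K'],xyz=z['xyz'],rotation=z['R']); p=z['p'];d=z['d']; P=cloud(m,d)
    hsv=cv2.cvtColor(p,cv2.COLOR_BGR2HSV)
    blue=cv2.inRange(hsv,(108,120,40),(125,255,255)).astype(bool)
    b=np.zeros_like(blue); b[box[2]:box[3],box[0]:box[1]]=1
    q=P[blue&b]; q=q[(q[:,2]>15)&(q[:,2]<30)]
    print(n,'bench z',np.median(P[300:330,230:260,2]),'rim',len(q),cv2.minAreaRect(q[:,:2].astype(np.float32)))
    mod=b&~blue&(P[...,2]>49)&(P[...,2]<64)&(p.min(-1)>60)
    q=P[mod]; print(' mod',len(q),np.median(q[:,2]),cv2.minAreaRect(q[:,:2].astype(np.float32)))
    # steel disc and drum and others: points by height
    inr=(P[...,0]>350)&(P[...,0]<900)&(P[...,1]>-300)&(P[...,1]<400)
    for lo,hi in [(98,112),(14,22),(68,79)]:
        s=(inr&(P[...,2]>lo)&(P[...,2]<hi)).astype(np.uint8)
        k,l,st,c=cv2.connectedComponentsWithStats(s)
        for i in range(1,k):
            if st[i,4]>60:
                q=P[l==i]; print(' z',lo,hi,st[i],np.round(np.median(q,0)),cv2.minAreaRect(q[:,:2].astype(np.float32)))
p=cv2.imread('pics/side0.png'); cv2.imwrite('pics/c1.png',cv2.resize(p[140:310,240:400],None,fx=3.5,fy=3.5,interpolation=cv2.INTER_CUBIC))
E
```

```text
side bench z -0.2163028511479297 rim 259 ((435.6590881347656, -368.6811218261719), (121.01359558105469, 149.77407836914062), 78.13463592529297)
 mod 210 52.93717611328884 ((499.70379638671875, -357.5260925292969), (195.16249084472656, 52.38356018066406), 8.300958633422852)
 z 98 112 [308 197  34  27 625] [ 573. -155.  104.] ((572.7422485351562, -148.0891571044922), (121.20902252197266, 116.78972625732422), 34.25986099243164)
 z 14 22 [254 180  62  55 543] [530.  20.  17.] ((562.4409790039062, 18.44598388671875), (112.95836639404297, 350.3748474121094), 3.645367383956909)
 z 14 22 [359 198  24  16  65] [ 764. -202.   18.] ((768.3135375976562, -200.06240844726562), (25.57769203186035, 98.43943786621094), 5.021010398864746)
 z 14 22 [317 225  34  22 224] [ 572. -221.   18.] ((569.3043212890625, -217.72494506835938), (64.36408996582031, 123.18843841552734), 72.25847625732422)
 z 68 79 [327 163  11   8  71] [770.  15.  73.] ((770.736328125, 16.64781379699707), (40.99198532104492, 40.36674880981445), 45.71134948730469)
 z 68 79 [263 169  25  20 284] [547. 104.  75.] ((556.4703369140625, 11
[... 563 characters left out ...]
.4367065429688, 43.85881805419922), (110.68769073486328, 294.3982238769531), 3.310933828353882)
 z 14 22 [287 224  33  22 251] [ 580. -221.   18.] ((579.5442504882812, -221.0019989013672), (109.48084259033203, 35.19771194458008), 3.4587881565093994)
 z 14 22 [347 246  17  27  89] [ 780. -201.   19.] ((774.392333984375, -200.42691040039062), (23.720624923706055, 96.23818969726562), 8.096609115600586)
 z 68 79 [339 148  27  22 334] [570. 103.  74.] ((561.0491943359375, 112.2739028930664), (92.83189392089844, 96.34707641601562), 36.833709716796875)
 z 68 79 [386 198  13  12 118] [775.  15.  74.] ((775.6557006835938, 17.344711303710938), (41.18256759643555, 42.3675537109375), 31.272706985473633)
```

View pics/c1.png

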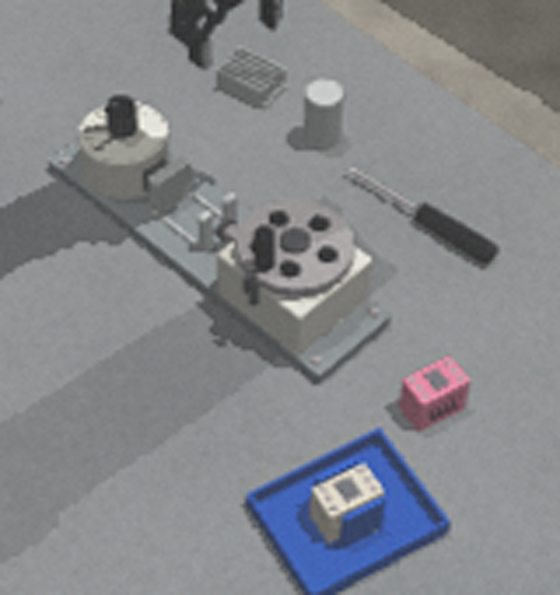

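Closer crop confirms the beige block between two blue plates in the blue tray at (350,500); the pink block at (435,390) isn't meant. I'm moving above the tray.

```bash
python3 -m crank '[{"hand":1,"slide":[-369,-187,0],"rotation":[0,0,0.21]},{"hand":1,"slide":[-369,-187,0],"rotation":[0,0,0.21]},{"hand":1,"slide":[-369,-187,0],"rotation":[0,0,0.21]},{"hand":1,"slide":[-369,-187,0],"rotation":[0,0,0.21]},{"hand":1,"slide":[-369,-187,0],"rotation":[0,0,0.21]},{"hand":1,"slide":[-369,-187,0],"rotation":[0,0,0.21]},{"hand":1,"slide":[-369,-187,0],"rotation":[0,0,0.21]},{"hand":1,"slide":[-369,-187,0],"rotation":[0,0,0.21]},{"hand":1,"slide":[-369,-187,60],"rotation":[0,0,0.21]},{"hand":1,"slide":[-369,-187,60],"rotation":[0,0,0.21]},{"hand":1,"slide":[-369,-187,60],"rotation":[0,0,0.21]},{"hand":1,"slide":[-369,-187,60],"rotation":[0,0,0.21]},{"hand":1,"slide":[-369,-187,60],"rotation":[0,0,0.21]},{"hand":1,"slide":[-369,-187,60],"rotation":[0,0,0.21]}]'
python3 - <<'E'
from h import *
state()
m=cams.camera_model('wrist'); p,d=cams.camera('wrist'); cv2.imwrite('pics/w1.png',p); P=cloud(m,d,True)
M=R.from_quat(r.get_obs()['orientation']).as_matrix(); T=np.array(r.get_obs()['tcp_pos'])
s=((P[...,2]>49)&(P[...,2]<58)&(p.min(-1)>70)&(np.hypot(P[...,0]-437,P[...,1]+369)<60)).astype(np.uint8)
q=P[s>0]; print(len(q),np.median(q[:,2]),cv2.minAreaRect(q[:,:2].astype(np.float32)))
hsv=cv2.cvtColor(p,cv2.COLOR_BGR2HSV); bl=cv2.inRange(hsv,(105,120,30),(128,255,255))>0
q=P[bl&(P[...,2]>17)&(P[...,2]<27)]; print('rim',len(q),cv2.minAreaRect(q[:,:2].astype(np.float32)))
E
```

```text
t: 1.32
tcp_pos: [438.8, -368.4, 172.0]
orientation: [0.777, 0.629, 0.0, 0.0]
contact_force: [-0.0, 0.0, 0.4]
opening: 84.8
gripper_force: 0.0
t 1.32 tcp [ 438.8 -368.4  172. ] x [0.208 0.978 0.   ] y [ 0.978 -0.208  0.001] z [ 0.001  0.    -1.   ] F [-0.   0.   0.4] op 84.8 gf 0.0 j [-0.81  0.22 -0.22  1.12  0.    0.97]
2681 54.87943827814428 ((436.9985046386719, -363.4378662109375), (39.41175079345703, 57.94538879394531), 76.99988555908203)
rim 2789 ((437.65728759765625, -365.9503479003906), (120.9376449584961, 150.623046875), 77.95848846435547)
```

View pics/w1.png

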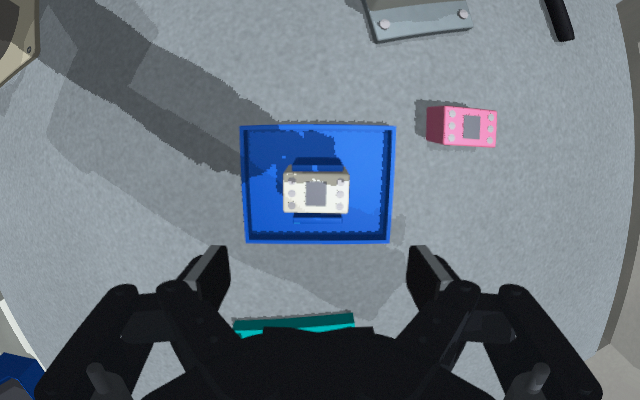

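The wrist shot shows the module at (316,192) in the tray with the fingers clear of both short ends. Descend and grip.

```bash
python3 -m crank '[{"hand":1,"slide":[3,-2.8,60],"rotation":[0,0,0]},{"hand":1,"slide":[3,-2.8,100],"rotation":[0,0,0]},{"hand":1,"slide":[3,-2.8,125],"rotation":[0,0,0]},{"hand":1,"slide":[3,-2.8,145],"rotation":[0,0,0]},{"hand":1,"slide":[3,-2.8,154],"rotation":[0,0,0]},{"hand":1,"slide":[3,-2.8,154],"rotation":[0,0,0]},{"hand":-1,"slide":[3,-2.8,154],"rotation":[0,0,0]},{"hand":-1,"slide":[3,-2.8,154],"rotation":[0,0,0]},{"hand":-1,"slide":[3,-2.8,154],"rotation":[0,0,0]},{"hand":-1,"slide":[3,-2.8,154],"rotation":[0,0,0]},{"hand":-1,"slide":[3,-2.8,154],"rotation":[0,0,0]},{"hand":-1,"slide":[3,-2.8,154],"rotation":[0,0,0]},{"hand":-1,"slide":[3,-2.8,154],"rotation":[0,0,0]},{"hand":-1,"slide":[3,-2.8,154],"rotation":[0,0,0]},{"hand":-1,"slide":[3,-2.8,154],"rotation":[0,0,0]},{"hand":-1,"slide":[3,-2.8,154],"rotation":[0,0,0]}]'
python3 -c "
from h import *
state()"
```

```text
t: 2.7
tcp_pos: [438.1, -367.5, 20.3]
orientation: [0.777, 0.629, 0.001, 0.003]
contact_force: [1.2, 0.2, 6.9]
opening: 57.0
gripper_force: 65.4
t 2.7 tcp [ 438.1 -367.5   20.3] x [ 0.208  0.978 -0.003] y [ 0.978 -0.208  0.005] z [ 0.005 -0.004 -1.   ] F [1.2 0.2 6.9] op 57.0 gf 65.4 j [-0.81  0.37 -0.38  0.81  0.    0.97]
```

```bash
python3 -m crank '[{"hand":-1,"slide":[0,0,-25],"rotation":[0,0,0]},{"hand":-1,"slide":[0,0,-55],"rotation":[0,0,0]},{"hand":-1,"slide":[0,0,-90],"rotation":[0,0,0]},{"hand":-1,"slide":[0,0,-110],"rotation":[0,0,0]},{"hand":-1,"slide":[0,0,-110],"rotation":[0,0,0]},{"hand":-1,"slide":[28,-8,-110],"rotation":[0,0,-0.1]},{"hand":-1,"slide":[56,-15,-110],"rotation":[0,0,-0.2]},{"hand":-1,"slide":[84,-22,-110],"rotation":[0,0,-0.32]},{"hand":-1,"slide":[112,-30,-110],"rotation":[0,0,-0.44]},{"hand":-1,"slide":[140,-37,-110],"rotation":[0,0,-0.56]},{"hand":-1,"slide":[168,-45,-110],"rotation":[0,0,-0.68]},{"hand":-1,"slide":[196,-52,-110],"rotation":[0,0,-0.8]},{"hand":-1,"slide":[224,-60,-110],"rotation":[0,0,-0.92]},{"hand":-1,"slide":[252,-67,-110],"rotation":[0,0,-1.04]},{"hand":-1,"slide":[280,-75,-110],"rotation":[0,0,-1.16]},{"hand":-1,"slide":[308,-82,-110],"rotation":[0,0,-1.28]},{"hand":-1,"slide":[336,-89,-110],"rotation":[0,0,-1.4]},{"hand":-1,"slide":[356,-94,-110],"rotation":[0,0,-1.52]},{"hand":-1,"slide":[356,-94,-110],"rotation":[0,0,-1.64]},{"hand":-1,"slide":[356,-94,-110],"rotation":[0,0,-1.76]}]'
python3 -m crank '[{"hand":-1,"slide":[0,0,0],"rotation":[0,0,-0.08]},{"hand":-1,"slide":[0,0,0],"rotation":[0,0,-0.08]},{"hand":-1,"slide":[0,0,0],"rotation":[0,0,-0.08]}]'
python3 - <<'E'
from h import *
state()
p,d=cams.camera('side'); cv2.imwrite('pics/s2.png',p); m=cams.camera_model('wrist');p,d=cams.camera('wrist'); cv2.imwrite('pics/w2.png',p)
P=cloud(m,d,True)
q=P[(P[...,2]>90)&(P[...,2]<190)&(np.hypot(P[...,0]-420,P[...,1])<60)&(p.min(-1)>100)]
print(len(q), np.round(np.percentile(q,[5,50,95],axis=0)))
E
```

```text
t: 4.37
tcp_pos: [417.2, 3.6, 126.8]
orientation: [0.006, 1.0, 0.0, -0.0]
contact_force: [-0.0, -0.4, -1.4]
opening: 57.3
gripper_force: 65.8
t: 4.62
tcp_pos: [417.6, 2.4, 127.0]
orientation: [-0.029, 1.0, 0.0, -0.0]
contact_force: [0.7, 0.2, -1.3]
opening: 57.3
gripper_force: 65.8
t 4.62 tcp [417.6   2.4 127. ] x [-0.998 -0.057  0.001] y [-0.057  0.998  0.   ] z [-0.001  0.    -1.   ] F [ 0.7  0.2 -1.3] op 57.3 gf 65.8 j [-0.15 -0.01 -0.59  0.99  0.   -0.21]
7503 [[399. -22. 160.]
 [412.   3. 162.]
 [432.  30. 163.]]
```

```bash
python3 -m crank '[{"hand":-1,"slide":[0,0,35],"rotation":[0,0,0]},{"hand":-1,"slide":[0,0,65],"rotation":[0,0,0]},{"hand":-1,"slide":[0,0,90],"rotation":[0,0,0]},{"hand":-1,"slide":[0,0,102],"rotation":[0,0,0]},{"hand":-1,"slide":[0,0,107],"rotation":[0,0,0]},{"hand":-1,"slide":[0,0,108],"rotation":[0,0,0]},{"hand":-1,"slide":[0,0,109],"rotation":[0,0,0]},{"hand":-1,"slide":[0,0,109],"rotation":[0,0,0]}]'
```

```text
t: 5.38
tcp_pos: [419.4, 2.0, 19.2]
orientation: [-0.029, 1.0, -0.0, 0.001]
contact_force: [0.6, 0.0, -1.3]
opening: 57.3
gripper_force: 65.7
```

```bash
python3 -m crank '[{"hand":-1,"slide":[0,0,1.5],"rotation":[0,0,0]},{"hand":-1,"slide":[0,0,2.5],"rotation":[0,0,0]},{"hand":-1,"slide":[0,0,2.5],"rotation":[0,0,0]}]'
```

```text
t: 5.63
tcp_pos: [418.9, 2.2, 16.4]
orientation: [-0.03, 1.0, -0.0, 0.001]
contact_force: [-0.5, -0.5, 0.1]
opening: 57.1
gripper_force: 65.9
```

```bash
python3 -m crank '[{"hand":-1,"slide":[0,0,0.6],"rotation":[0,0,0]},{"hand":0.5,"slide":[0,0,0.6],"rotation":[0,0,0]},{"hand":1,"slide":[0,0,0.6],"rotation":[0,0,0]},{"hand":1,"slide":[0,0,0],"rotation":[0,0,0]},{"hand":1,"slide":[0,0,0],"rotation":[0,0,0]},{"hand":1,"slide":[0,0,0],"rotation":[0,0,0]},{"hand":1,"slide":[0,0,0],"rotation":[0,0,0]},{"hand":1,"slide":[0,0,-30],"rotation":[0,0,0]},{"hand":1,"slide":[0,0,-70],"rotation":[0,0,0]},{"hand":1,"slide":[0,0,-110],"rotation":[0,0,0]},{"hand":1,"slide":[0,0,-150],"rotation":[0,0,0]},{"hand":1,"slide":[0,0,-150],"rotation":[0,0,0]},{"hand":1,"slide":[0,0,-150],"rotation":[0,0,0]}]'
cat > mod.py <<'E'
from h import *
import sys
state()
m=cams.camera_model('wrist'); p,d=cams.camera('wrist'); cv2.imwrite('pics/%s.png'%sys.argv[1],p); P=cloud(m,d,True)
zt=float(sys.argv[2]); c=np.array([float(sys.argv[3]),float(sys.argv[4])])
q=P[(abs(P[...,2]-zt)<4)&(np.hypot(P[...,0]-c[0],P[...,1]-c[1])<50)]
b=cv2.minAreaRect(q[:,:2].astype(np.float32)); print(len(q),np.percentile(q[:,2],[5,50,95]),b)
o=r.get_obs(); M=R.from_quat(o['orientation']).as_matrix(); T=np.array(o['tcp_pos'])
print('rel tool', M.T@(np.array([*b[0],zt])-T))
E
python3 mod.py w3 50 419 2
```

```text
t: 6.72
tcp_pos: [420.8, 1.9, 168.8]
orientation: [-0.03, 1.0, -0.001, 0.003]
contact_force: [-0.7, -1.1, -0.4]
opening: 85.3
gripper_force: 0.0
t 6.72 tcp [420.8   1.9 168.8] x [-0.998 -0.059 -0.007] y [-0.059  0.998 -0.001] z [ 0.007 -0.001 -1.   ] F [-0.7 -1.1 -0.4] op 85.3 gf 0.0 j [-0.15 -0.05 -0.53  1.08 -0.   -0.21]
2660 [49.30479269 50.81060945 52.05044379] ((417.5241394042969, 3.478940963745117), (36.97793960571289, 58.36857604980469), 2.782055616378784)
rel tool [  1.47463561   1.39860956 116.64759627]
```

View pics/w3.png

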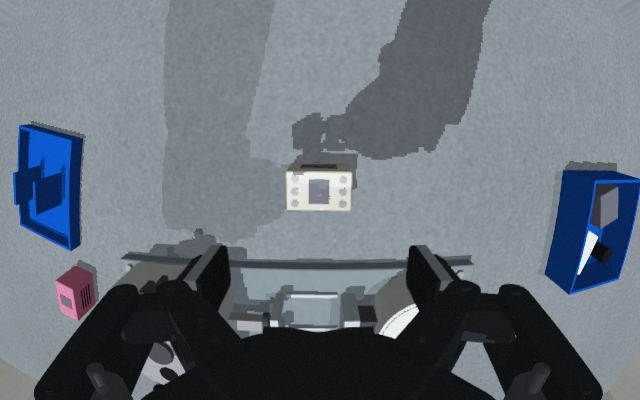

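Module stands upright at (320,190), aligned with the tester. Turn 90° and grip the broad sides.

```bash
python3 -m crank '[{"hand":1,"slide":[1,1.4,0],"rotation":[0,0,0.12]},{"hand":1,"slide":[1,1.4,0],"rotation":[0,0,0.24]},{"hand":1,"slide":[1,1.4,0],"rotation":[0,0,0.36]},{"hand":1,"slide":[1,1.4,0],"rotation":[0,0,0.48]},{"hand":1,"slide":[1,1.4,0],"rotation":[0,0,0.6]},{"hand":1,"slide":[1,1.4,0],"rotation":[0,0,0.72]},{"hand":1,"slide":[1,1.4,0],"rotation":[0,0,0.84]},{"hand":1,"slide":[1,1.4,0],"rotation":[0,0,0.96]},{"hand":1,"slide":[1,1.4,0],"rotation":[0,0,1.08]},{"hand":1,"slide":[1,1.4,0],"rotation":[0,0,1.2]},{"hand":1,"slide":[1,1.4,0],"rotation":[0,0,1.32]},{"hand":1,"slide":[1,1.4,0],"rotation":[0,0,1.44]},{"hand":1,"slide":[1,1.4,0],"rotation":[0,0,1.57]},{"hand":1,"slide":[1,1.4,0],"rotation":[0,0,1.57]},{"hand":1,"slide":[1,1.4,0],"rotation":[0,0,1.57]}]'
python3 mod.py w4 50 418 2.5
```

```text
t: 8.02
tcp_pos: [415.5, 3.8, 164.0]
orientation: [0.685, 0.729, -0.001, -0.002]
contact_force: [-0.2, -0.5, -0.4]
opening: 85.5
gripper_force: 0.0
t 8.02 tcp [415.5   3.8 164. ] x [-0.063  0.998  0.001] y [ 0.998  0.063 -0.004] z [-0.004  0.001 -1.   ] F [-0.2 -0.5 -0.4] op 85.5 gf 0.0 j [-0.15 -0.05 -0.54  1.08 -0.    1.36]
2737 [49.58859243 50.90070495 52.04716065] ((417.83441162109375, 4.149654388427734), (36.063167572021484, 58.0654182434082), 2.8001046180725098)
rel tool [  0.14910554   2.37648546 114.34937436]
```

```bash
python3 -m crank '[{"hand":1,"slide":[0,2.3,40],"rotation":[0,0,0]},{"hand":1,"slide":[0,2.3,80],"rotation":[0,0,0]},{"hand":1,"slide":[0,2.3,115],"rotation":[0,0,0]},{"hand":1,"slide":[0,2.3,138],"rotation":[0,0,0]},{"hand":1,"slide":[0,2.3,148],"rotation":[0,0,0]},{"hand":1,"slide":[0,2.3,148],"rotation":[0,0,0]},{"hand":-1,"slide":[0,2.3,148],"rotation":[0,0,0]},{"hand":-1,"slide":[0,2.3,148],"rotation":[0,0,0]},{"hand":-1,"slide":[0,2.3,148],"rotation":[0,0,0]},{"hand":-1,"slide":[0,2.3,148],"rotation":[0,0,0]},{"hand":-1,"slide":[0,2.3,148],"rotation":[0,0,0]},{"hand":-1,"slide":[0,2.3,148],"rotation":[0,0,0]},{"hand":-1,"slide":[0,2.3,148],"rotation":[0,0,0]},{"hand":-1,"slide":[0,2.3,148],"rotation":[0,0,0]},{"hand":-1,"slide":[0,2.3,148],"rotation":[0,0,0]},{"hand":-1,"slide":[0,2.3,148],"rotation":[0,0,0]},{"hand":-1,"slide":[0,2.3,148],"rotation":[0,0,0]}]'
```

```text
t: 9.48
tcp_pos: [420.9, 3.5, 19.1]
orientation: [0.685, 0.728, 0.001, 0.001]
contact_force: [-1.0, 1.1, 5.6]
opening: 35.3
gripper_force: 60.9
```

```bash
python3 -m crank '[{"hand":-1,"slide":[0,0,-20],"rotation":[0,0,0]},{"hand":-1,"slide":[0,0,-50],"rotation":[0,0,0]},{"hand":-1,"slide":[0,0,-90],"rotation":[0,0,0]},{"hand":-1,"slide":[0,0,-130],"rotation":[0,0,0]},{"hand":-1,"slide":[0,30,-150],"rotation":[0,0,0]},{"hand":-1,"slide":[-2,65,-150],"rotation":[0,0,0]},{"hand":-1,"slide":[-5,100,-150],"rotation":[0,0,0]},{"hand":-1,"slide":[-8,130,-150],"rotation":[0,0,0]},{"hand":-1,"slide":[-10,145,-150],"rotation":[0,0,0]},{"hand":-1,"slide":[-10,145,-150],"rotation":[0,0,0]},{"hand":-1,"slide":[-10,145,-150],"rotation":[0,0,0]},{"hand":-1,"slide":[-10,145,-150],"rotation":[0,0,0]}]'
python3 - <<'E'
from h import *
state()
m=cams.camera_model('wrist'); p,d=cams.camera('wrist'); cv2.imwrite('pics/w5.png',p); np.savez('w5.npz',p=p,d=d,K=m['intrinsics'],xyz=m['xyz'],R=rot(m)); P=cloud(m,d,True)
a=0.061; ex=np.array([np.cos(a),np.sin(a)]); ey=np.array([-ex[1],ex[0]])
Q=P[...,:2]-np.array([565.5,1.7]); X=Q@ex; Y=Q@ey; Z=P[...,2]
def rep(n,s): 
    if s.sum()>5: print(n,s.sum(),'X',np.round(np.percentile(X[s],[1,50,99]),1),'Y',np.round(np.percentile(Y[s],[1,50,99]),1),'Z',np.round(np.median(Z[s]),1))
rep('rail-',(abs(Z-23)<2)&(X<-15)&(X>-40)&(abs(Y)<45)); rep('rail+',(abs(Z-23)<2)&(X>15)&(X<40)&(abs(Y)<45))
rep('tall+',(abs(Z-70)<3)&(abs(X)<45)&(Y>20)&(Y<60)); rep('tall-',(abs(Z-70)<3)&(abs(X)<45)&(Y<-20)&(Y>-60))
rep('disc',(abs(Z-105)<3)&(Y<-70)&(Y>-240)&(abs(X)<80)); rep('drum',(abs(Z-75)<3)&(Y>60)&(Y<190)&(abs(X)<80)); rep('knob',(abs(Z-117)<3)&(Y>80)&(Y<150)&(abs(X)<30))
rep('base',(abs(Z-18)<2)&(abs(X)<80)&(abs(Y)<300))
q=P[(Z>160)&(Z<240)&(np.hypot(P[...,0]-563,P[...,1]+6)<45)&(p.min(-1)>110)]; q=q[abs(q[:,2]-np.median(q[:,2]))<4]
print('module top',len(q),np.median(q[:,2]),cv2.minAreaRect(q[:,:2].astype(np.float32)))
E
```

```text
t: 10.48
tcp_pos: [563.1, 2.7, 167.2]
orientation: [0.686, 0.728, -0.001, -0.001]
contact_force: [-0.2, -0.1, -1.4]
opening: 35.1
gripper_force: 60.5
t 10.48 tcp [563.1   2.7 167.2] x [-0.06   0.998  0.   ] y [ 0.998  0.06  -0.003] z [-0.003  0.    -1.   ] F [-0.2 -0.1 -1.4] op 35.1 gf 60.5 j [-0.11  0.21 -0.25  1.11  0.    1.4 ]
rail- 144 X [-25.2 -23.  -21.1] Y [ 0.3 14.1 28.3] Z 23.7
rail+ 137 X [22.4 24.4 26.9] Y [ 0.2 13.2 28.2] Z 23.7
tall+ 1268 X [-23.3   1.2  25.7] Y [35.6 43.4 50.6] Z 70.8
disc 7 X [29.4 30.4 33. ] Y [-97.3 -95.8 -95. ] Z 103.1
drum 9629 X [-45.    2.2  48.1] Y [ 71.4 109.2 162.1] Z 76.5
knob 2132 X [-14.    1.4  17.3] Y [101.9 117.3 133.1] Z 117.7
base 8342 X [-53.4   3.5  55.4] Y [-44.3  28.7 186.6] Z 18.8
module top 6929 198.82950966633175 ((562.3685302734375, 5.2079620361328125), (36.162437438964844, 53.92134094238281), 3.8173253536224365)
```

View pics/w5.png

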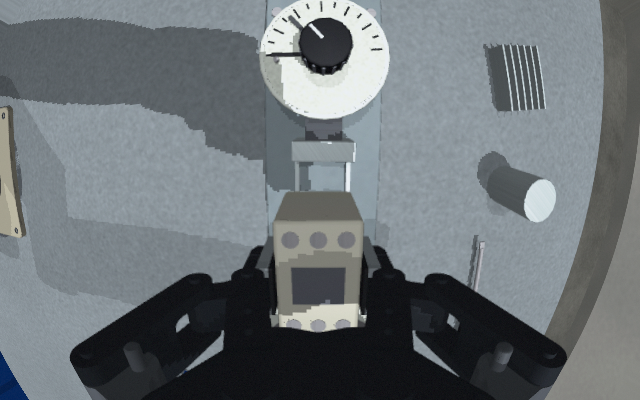

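Module is held squarely at (320,265), with the anvil at (322,150) and the knob at (326,43). The fence is hidden, so I sidestep to see the whole nest.

```bash
python3 -m crank '[{"hand":-1,"slide":[-5,0,-38],"rotation":[0,0,0]},{"hand":-1,"slide":[-35,0,-40],"rotation":[0,0,0]},{"hand":-1,"slide":[-65,0,-40],"rotation":[0,0,0]},{"hand":-1,"slide":[-75,0,-40],"rotation":[0,0,0]},{"hand":-1,"slide":[-75,0,-40],"rotation":[0,0,0]},{"hand":-1,"slide":[-75,0,-40],"rotation":[0,0,0]},{"hand":-1,"slide":[-75,0,-40],"rotation":[0,0,0]}]'
python3 - <<'E'
from h import *
state()
m=cams.camera_model('wrist'); p,d=cams.camera('wrist'); cv2.imwrite('pics/w6.png',p); P=cloud(m,d,True)
a=0.061; ex=np.array([np.cos(a),np.sin(a)]); ey=np.array([-ex[1],ex[0]])
Q=P[...,:2]-np.array([565.5,1.7]); X=Q@ex; Y=Q@ey; Z=P[...,2]
def rep(n,s): 
    if s.sum()>5: print(n,s.sum(),'X',np.round(np.percentile(X[s],[1,50,99]),1),'Y',np.round(np.percentile(Y[s],[1,50,99]),1),'Z',np.round(np.median(Z[s]),1))
rep('rail-',(abs(Z-23)<2)&(X<-15)&(X>-40)&(abs(Y)<45)); rep('rail+',(abs(Z-23)<2)&(X>15)&(X<40)&(abs(Y)<45))
rep('tall+',(abs(Z-70)<3)&(abs(X)<45)&(Y>20)&(Y<60)); rep('tall-',(abs(Z-70)<3)&(abs(X)<45)&(Y<-10)&(Y>-60))
rep('disc',(abs(Z-105)<3)&(Y<-70)&(Y>-240)&(abs(X)<80)); rep('drum',(abs(Z-75)<3)&(Y>60)&(Y<190)&(abs(X)<80)); rep('knob',(abs(Z-117)<3)&(Y>80)&(Y<150)&(abs(X)<30))
for y0 in (0,60,170):
    rep('base%d'%y0,(abs(Z-18)<2)&(abs(X)<80)&(abs(Y-y0)<5))
E
```

```text
t: 11.12
tcp_pos: [568.1, -71.6, 207.4]
orientation: [0.685, 0.728, -0.0, -0.001]
contact_force: [-0.3, -0.1, -1.2]
opening: 35.2
gripper_force: 60.7
t 11.12 tcp [568.1 -71.6 207.4] x [-0.06   0.998  0.001] y [ 0.998  0.06  -0.001] z [-0.001  0.001 -1.   ] F [-0.3 -0.1 -1.2] op 35.2 gf 60.7 j [-0.24  0.2  -0.18  1.2   0.    1.27]
rail- 191 X [-35.2 -23.4 -16. ] Y [-28.3   5.7  35.6] Z 23.8
rail+ 210 X [16.1 24.5 26.8] Y [-29.4   0.5  35.5] Z 23.6
tall+ 966 X [-23.9   0.1  25.1] Y [35.1 42.6 51.1] Z 70.8
tall- 282 X [-24.3 -10.7  25.6] Y [-36.2 -32.2 -28.5] Z 70.7
disc 88 X [-44.   38.4  47.4] Y [-192.  -112.6 -100.6] Z 105.5
drum 3030 X [-42.7   1.9  46. ] Y [ 69.2  90.3 105.9] Z 76.3
base0 847 X [-53.3  -0.5  54. ] Y [-5.  -0.2  4.9] Z 18.8
base60 461 X [-52.6  20.7  55. ] Y [55.2 60.8 65. ] Z 18.7
```

```bash
python3 -m crank '[{"hand":-1,"slide":[35,3,0],"rotation":[0,0,0]},{"hand":-1,"slide":[65,3,10],"rotation":[0,0,0]},{"hand":-1,"slide":[76,3,40],"rotation":[0,0,0]},{"hand":-1,"slide":[76,3,70],"rotation":[0,0,0]},{"hand":-1,"slide":[76,3,95],"rotation":[0,0,0]},{"hand":-1,"slide":[76,3,105],"rotation":[0,0,0]},{"hand":-1,"slide":[76,3,105],"rotation":[0,0,0]},{"hand":-1,"slide":[76,3,105],"rotation":[0,0,0]}]'
python3 - <<'E'
from h import *
state()
m=cams.camera_model('wrist'); p,d=cams.camera('wrist'); cv2.imwrite('pics/w7.png',p); P=cloud(m,d,True); Z=P[...,2]
q=P[(abs(Z-134)<4)&(np.hypot(P[...,0]-566,P[...,1]-5)<45)&(p.min(-1)>90)]
b=cv2.minAreaRect(q[:,:2].astype(np.float32)); print(np.median(q[:,2]),b)
E
```

```text
t: 11.83
tcp_pos: [567.4, 4.1, 102.9]
orientation: [0.685, 0.728, -0.0, -0.0]
contact_force: [0.3, 0.1, -1.4]
opening: 35.5
gripper_force: 60.7
t 11.83 tcp [567.4   4.1 102.9] x [-0.061  0.998  0.   ] y [ 0.998  0.061 -0.001] z [-0.001  0.    -1.   ] F [ 0.3  0.1 -1.4] op 35.5 gf 60.7 j [-0.11  0.28 -0.32  0.98  0.    1.4 ]
134.5444849848639 ((573.12353515625, 7.556921005249023), (49.5145149230957, 54.52487564086914), 3.9993205070495605)
```

```bash
python3 -m crank '[{"hand":-1,"slide":[-0.6,-0.9,10],"rotation":[0,0,-0.005]},{"hand":-1,"slide":[-0.6,-0.9,22],"rotation":[0,0,-0.005]},{"hand":-1,"slide":[-0.6,-0.9,34],"rotation":[0,0,-0.005]},{"hand":-1,"slide":[-0.6,-0.9,46],"rotation":[0,0,-0.005]},{"hand":-1,"slide":[-0.6,-0.9,56],"rotation":[0,0,-0.005]},{"hand":-1,"slide":[-0.6,-0.9,62],"rotation":[0,0,-0.005]},{"hand":-1,"slide":[-0.6,-0.9,64],"rotation":[0,0,-0.005]},{"hand":-1,"slide":[-0.6,-0.9,64],"rotation":[0,0,-0.005]}]'; python3 -m crank '[{"hand":-1,"slide":[0,0,0.7],"rotation":[0,0,0]},{"hand":-1,"slide":[0,0,1.4],"rotation":[0,0,0]},{"hand":-1,"slide":[0,0,1.4],"rotation":[0,0,0]}]'
```

```text
t: 12.55
tcp_pos: [566.2, 3.0, 38.1]
orientation: [0.684, 0.73, -0.0, -0.001]
contact_force: [0.4, 0.1, -1.0]
opening: 35.0
gripper_force: 60.6
t: 12.8
tcp_pos: [567.3, 3.0, 37.8]
orientation: [0.684, 0.73, 0.0, 0.0]
contact_force: [0.1, 0.2, -1.5]
opening: 35.4
gripper_force: 60.6
```

```bash
python3 -m crank '[{"hand":-1,"slide":[0,0,1],"rotation":[0,0,0]},{"hand":-1,"slide":[0,0,1],"rotation":[0,0,0]}]'; python3 -m crank '[{"hand":-1,"slide":[0,0,1],"rotation":[0,0,0]},{"hand":-1,"slide":[0,0,1],"rotation":[0,0,0]}]'
```

```text
t: 12.97
tcp_pos: [567.4, 3.0, 37.2]
orientation: [0.684, 0.73, 0.0, 0.001]
contact_force: [-0.7, 0.6, 1.6]
opening: 35.4
gripper_force: 60.9
t: 13.13
tcp_pos: [567.4, 3.0, 37.2]
orientation: [0.684, 0.73, 0.0, 0.001]
contact_force: [-2.7, 0.2, 8.9]
opening: 35.2
gripper_force: 62.0
```

```bash
python3 -m crank '[{"hand":-1,"slide":[0,0,-1],"rotation":[0,0,0]},{"hand":0.3,"slide":[0,0,-1],"rotation":[0,0,0]},{"hand":1,"slide":[0,0,-1],"rotation":[0,0,0]},{"hand":1,"slide":[0,0,-1],"rotation":[0,0,0]},{"hand":1,"slide":[0,0,-1],"rotation":[0,0,0]},{"hand":1,"slide":[0,0,-1],"rotation":[0,0,0]},{"hand":1,"slide":[0,0,-1],"rotation":[0,0,0]},{"hand":1,"slide":[0,0,-40],"rotation":[0,0,0]},{"hand":1,"slide":[0,0,-80],"rotation":[0,0,0]},{"hand":1,"slide":[0,0,-120],"rotation":[0,0,0]},{"hand":1,"slide":[-40,0,-160],"rotation":[0,0,0]},{"hand":1,"slide":[-75,0,-170],"rotation":[0,0,0]},{"hand":1,"slide":[-75,0,-170],"rotation":[0,0,0]},{"hand":1,"slide":[-75,0,-170],"rotation":[0,0,0]},{"hand":1,"slide":[-75,0,-170],"rotation":[0,0,0]}]'
python3 - <<'E'
from h import *
state()
m=cams.camera_model('wrist'); p,d=cams.camera('wrist'); cv2.imwrite('pics/w8.png',p); P=cloud(m,d,True)
a=0.055; ex=np.array([np.cos(a),np.sin(a)]); ey=np.array([-ex[1],ex[0]])
Q=P[...,:2]-np.array([565.9,5.0]); X=Q@ex; Y=Q@ey; Z=P[...,2]
def rep(n,s): 
    if s.sum()>5: print(n,s.sum(),'X',np.round(np.percentile(X[s],[1,50,99]),1),'Y',np.round(np.percentile(Y[s],[1,50,99]),1),'Z',np.round(np.median(Z[s]),1))
rep('tall+',(abs(Z-70)<3)&(abs(X)<45)&(Y>31)&(Y<60)); rep('fence',(abs(Z-70.7)<1.5)&(abs(X)>19)&(abs(X)<30)&(Y<-20)&(Y>-60))
s=(abs(Z-68.6)<3)&(abs(X)<24)&(abs(Y)<31)&(p.min(-1)>110); q=np.stack([X[s],Y[s]],-1).astype(np.float32); print('mod',np.median(Z[s]),cv2.minAreaRect(q)); rep('mod',s)
rep('disc',(abs(Z-105)<3)&(Y<-70)&(Y>-240)&(abs(X)<80))
rep('crank',(Z>140)&(Z<162)&(Y<-90)&(Y>-200)&(abs(X)<70))
E
```

```text
t: 14.38
tcp_pos: [571.1, -71.8, 204.8]
orientation: [0.684, 0.729, 0.0, -0.001]
contact_force: [0.2, 0.6, -0.1]
opening: 85.3
gripper_force: 0.0
t 14.38 tcp [571.1 -71.8 204.8] x [-0.064  0.998  0.001] y [ 0.998  0.064 -0.001] z [-0.001  0.001 -1.   ] F [ 0.2  0.6 -0.1] op 85.3 gf 0.0 j [-0.24  0.21 -0.17  1.19  0.    1.27]
tall+ 1003 X [-24.5  -0.6  25. ] Y [31.9 39.4 47.7] Z 70.7
fence 105 X [-24.3 -19.7  24.3] Y [-39.7 -35.9 -32. ] Z 70.9
mod 68.87773536553914 ((0.5640811920166016, -1.4465389251708984), (36.08521270751953, 56.56346130371094), 0.7351762056350708)
mod 2491 X [-16.6   0.6  18. ] Y [-29.5  -1.6  26.6] Z 68.9
disc 10245 X [-57.5   3.1  55.1] Y [-203.6 -137.2  -92.2] Z 105.9
crank 721 X [-54.2 -43.8 -35. ] Y [-158.2 -144.8 -139.1] Z 156.8
```

View pics/w8.png

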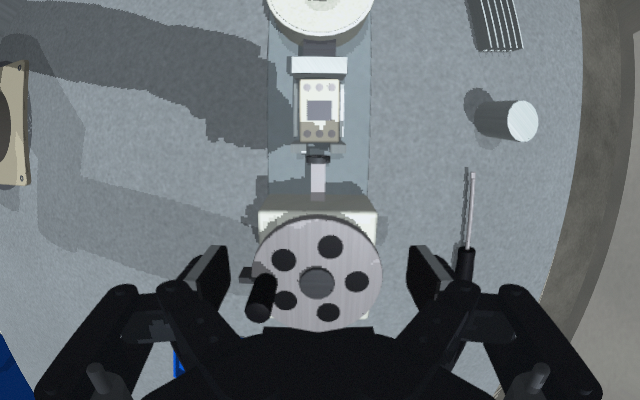

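Module sits in the nest at (320,105), centre about (0.6,-1.4) mm from the nest's. The crank is at (262,297) and the index fin at (246,273). Next, turn the hand 90° above the crank.

```bash
python3 -m crank '[{"hand":1,"slide":[-20,-13,0],"rotation":[0,0,-0.12]},{"hand":1,"slide":[-40,-26,0],"rotation":[0,0,-0.24]},{"hand":1,"slide":[-60,-39,0],"rotation":[0,0,-0.36]},{"hand":1,"slide":[-72.6,-46.4,0],"rotation":[0,0,-0.48]},{"hand":1,"slide":[-72.6,-46.4,0],"rotation":[0,0,-0.6]},{"hand":1,"slide":[-72.6,-46.4,0],"rotation":[0,0,-0.72]},{"hand":1,"slide":[-72.6,-46.4,0],"rotation":[0,0,-0.84]},{"hand":1,"slide":[-72.6,-46.4,0],"rotation":[0,0,-0.96]},{"hand":1,"slide":[-72.6,-46.4,0],"rotation":[0,0,-1.08]},{"hand":1,"slide":[-72.6,-46.4,0],"rotation":[0,0,-1.2]},{"hand":1,"slide":[-72.6,-46.4,0],"rotation":[0,0,-1.32]},{"hand":1,"slide":[-72.6,-46.4,0],"rotation":[0,0,-1.44]},{"hand":1,"slide":[-72.6,-46.4,0],"rotation":[0,0,-1.562]},{"hand":1,"slide":[-72.6,-46.4,0],"rotation":[0,0,-1.562]},{"hand":1,"slide":[-72.6,-46.4,0],"rotation":[0,0,-1.562]},{"hand":1,"slide":[-72.6,-46.4,0],"rotation":[0,0,-1.562]}]'
cat > cr.py <<'E'
from h import *
state()
m=cams.camera_model('wrist'); p,d=cams.camera('wrist'); cv2.imwrite('pics/cr%d.png'%(r.get_obs()['t']*10),p); P=cloud(m,d,True); Z=P[...,2]
o=r.get_obs(); M=R.from_quat(o['orientation']).as_matrix(); T=np.array(o['tcp_pos'])
Q=P-T; A=Q@M[:,0]; B=Q@M[:,1]
h=np.hypot(P[...,0]-573.9,P[...,1]+144.8)<75
s=h&(abs(Z-157)<3)
if s.sum()>20: print('crank top',s.sum(),cv2.minEnclosingCircle(np.stack([A[s],B[s]],-1).astype(np.float32)),np.median(Z[s]))
s=h&(abs(Z-105.5)<2.5); q=np.stack([A[s],B[s]],-1).astype(np.float32); print('disc',s.sum(),cv2.minEnclosingCircle(q))
h=np.hypot(P[...,0]-573.9,P[...,1]+144.8)
s=(h>62)&(h<80)&(P[...,0]<530)&(Z>60)&(Z<150)&(abs(P[...,1]+148)<15)
if s.sum()>5: print('fin',s.sum(),np.round(np.percentile(np.stack([A[s],B[s],Z[s]],-1),[2,50,98],axis=0),1))
E
python3 cr.py
```

```text
t: 15.77
tcp_pos: [529.5, -146.2, 204.3]
orientation: [-0.027, 1.0, 0.001, -0.001]
contact_force: [0.3, 0.3, -0.0]
opening: 85.6
gripper_force: 0.0
t 15.77 tcp [ 529.5 -146.2  204.3] x [-0.998 -0.055  0.002] y [-0.055  0.999  0.001] z [-0.002  0.001 -1.   ] F [ 0.3  0.3 -0. ] op 85.6 gf 0.0 j [-0.39  0.16 -0.23  1.18  0.   -0.44]
crank top 723 ((1.2222002744674683, -0.289686381816864), 10.53560733795166) 157.57913924094498
disc 11360 ((-38.43834686279297, -1.0312472581863403), 65.3149642944336)
fin 102 [[ 17.7  -3.3  91.5]
 [ 23.3  -0.9 107.5]
 [ 26.8   1.4 108.9]]
```

```bash
python3 -m crank '[{"hand":1,"slide":[1.2,-0.3,30],"rotation":[0,0,0]},{"hand":1,"slide":[1.2,-0.3,60],"rotation":[0,0,0]},{"hand":1,"slide":[1.2,-0.3,80],"rotation":[0,0,0]},{"hand":1,"slide":[1.2,-0.3,86],"rotation":[0,0,0]},{"hand":1,"slide":[1.2,-0.3,86],"rotation":[0,0,0]},{"hand":-1,"slide":[1.2,-0.3,86],"rotation":[0,0,0]},{"hand":-1,"slide":[1.2,-0.3,86],"rotation":[0,0,0]},{"hand":-1,"slide":[1.2,-0.3,86],"rotation":[0,0,0]},{"hand":-1,"slide":[1.2,-0.3,86],"rotation":[0,0,0]},{"hand":-1,"slide":[1.2,-0.3,86],"rotation":[0,0,0]},{"hand":-1,"slide":[1.2,-0.3,86],"rotation":[0,0,0]},{"hand":-1,"slide":[1.2,-0.3,86],"rotation":[0,0,0]},{"hand":-1,"slide":[1.2,-0.3,86],"rotation":[0,0,0]},{"hand":-1,"slide":[1.2,-0.3,86],"rotation":[0,0,0]},{"hand":-1,"slide":[1.2,-0.3,86],"rotation":[0,0,0]},{"hand":-1,"slide":[1.2,-0.3,86],"rotation":[0,0,0]}]'
```

```text
t: 17.15
tcp_pos: [529.6, -148.1, 120.6]
orientation: [-0.028, 1.0, -0.001, 0.001]
contact_force: [-0.9, -0.9, 6.1]
opening: 19.7
gripper_force: 58.6
```

```bash
python3 -m crank '[{"hand":-1,"slide":[-1,9.4,0],"rotation":[0,0,0]},{"hand":-1,"slide":[-3.9,18.3,0],"rotation":[0,0,0]},{"hand":-1,"slide":[-8.6,26.5,0],"rotation":[0,0,0]},{"hand":-1,"slide":[-14.9,33.4,0],"rotation":[0,0,0]},{"hand":-1,"slide":[-22.5,39,0],"rotation":[0,0,0]},{"hand":-1,"slide":[-22.5,39,0],"rotation":[0,0,0]}]'
```

```text
t: 17.65
tcp_pos: [552.1, -107.5, 120.6]
orientation: [-0.029, 1.0, -0.001, 0.002]
contact_force: [3.1, -1.9, 5.1]
opening: 19.5
gripper_force: 58.9
```

```bash
python3 -m crank '[{"hand":-1,"slide":[-8.6,3.8,0],"rotation":[0,0,0]},{"hand":-1,"slide":[-17.8,5.8,0],"rotation":[0,0,0]},{"hand":-1,"slide":[-27.2,5.8,0],"rotation":[0,0,0]},{"hand":-1,"slide":[-36.4,3.8,0],"rotation":[0,0,0]},{"hand":-1,"slide":[-45,0,0],"rotation":[0,0,0]},{"hand":-1,"slide":[-52.6,-5.6,0],"rotation":[0,0,0]},{"hand":-1,"slide":[-58.9,-12.5,0],"rotation":[0,0,0]},{"hand":-1,"slide":[-63.6,-20.7,0],"rotation":[0,0,0]},{"hand":-1,"slide":[-66.5,-29.6,0],"rotation":[0,0,0]},{"hand":-1,"slide":[-67.5,-39,0],"rotation":[0,0,0]},{"hand":-1,"slide":[-67.5,-39,0],"rotation":[0,0,0]}]'
```

```text
t: 18.57
tcp_pos: [619.4, -142.7, 120.6]
orientation: [-0.028, 1.0, 0.001, 0.001]
contact_force: [0.1, -0.2, 9.0]
opening: 19.7
gripper_force: 59.5
```

```bash
python3 -m crank '[{"hand":-1,"slide":[1,-9.4,0],"rotation":[0,0,0]},{"hand":-1,"slide":[3.9,-18.3,0],"rotation":[0,0,0]},{"hand":-1,"slide":[8.6,-26.5,0],"rotation":[0,0,0]},{"hand":-1,"slide":[14.9,-33.4,0],"rotation":[0,0,0]},{"hand":-1,"slide":[22.5,-39,0],"rotation":[0,0,0]},{"hand":-1,"slide":[31.1,-42.8,0],"rotation":[0,0,0]},{"hand":-1,"slide":[40.3,-44.8,0],"rotation":[0,0,0]},{"hand":-1,"slide":[49.7,-44.8,0],"rotation":[0,0,0]},{"hand":-1,"slide":[58.9,-42.8,0],"rotation":[0,0,0]},{"hand":-1,"slide":[67.5,-39,0],"rotation":[0,0,0]},{"hand":-1,"slide":[75.1,-33.4,0],"rotation":[0,0,0]},{"hand":-1,"slide":[81.4,-26.5,0],"rotation":[0,0,0]},{"hand":-1,"slide":[86.1,-18.3,0],"rotation":[0,0,0]},{"hand":-1,"slide":[89,-9.4,0],"rotation":[0,0,0]},{"hand":-1,"slide":[90,0,0],"rotation":[0,0,0]},{"hand":-1,"slide":[90,0,0],"rotation":[0,0,0]},{"hand":-1,"slide":[90,0,0],"rotation":[0,0,0]},{"hand":-1,"slide":[90,0,0],"rotation":[0,0,0]}]'
```

```text
t: 20.07
tcp_pos: [529.5, -146.9, 120.5]
orientation: [-0.028, 1.0, 0.001, 0.001]
contact_force: [0.0, 2.0, 9.0]
opening: 19.4
gripper_force: 59.5
```

```bash
python3 -m crank '[{"hand":-1,"slide":[0,0,0],"rotation":[0,0,0]},{"hand":-0.2,"slide":[0,0,0],"rotation":[0,0,0]},{"hand":0.3,"slide":[0,0,0],"rotation":[0,0,0]},{"hand":1,"slide":[0,0,0],"rotation":[0,0,0]},{"hand":1,"slide":[0,0,0],"rotation":[0,0,0]},{"hand":1,"slide":[0,0,0],"rotation":[0,0,0]},{"hand":1,"slide":[0,0,0],"rotation":[0,0,0]},{"hand":1,"slide":[0,0,-30],"rotation":[0,0,0]},{"hand":1,"slide":[0,0,-65],"rotation":[0,0,0]},{"hand":1,"slide":[0,0,-84],"rotation":[0,0,0]},{"hand":1,"slide":[0,0,-84],"rotation":[0,0,0]},{"hand":1,"slide":[0,0,-84],"rotation":[0,0,0]}]'; python3 cr.py; ls pics
```

```text
t: 21.07
tcp_pos: [530.0, -148.1, 204.9]
orientation: [-0.028, 1.0, -0.001, 0.002]
contact_force: [-0.3, -0.2, 0.4]
opening: 85.3
gripper_force: 0.0
t 21.07 tcp [ 530.  -148.1  204.9] x [-0.998 -0.056 -0.003] y [-0.056  0.998 -0.001] z [ 0.003 -0.001 -1.   ] F [-0.3 -0.2  0.4] op 85.3 gf 0.0 j [-0.39  0.16 -0.23  1.18  0.   -0.45]
crank top 725 ((0.2720591127872467, 2.7257556915283203), 10.500102043151855) 157.51981475515944
disc 11334 ((-39.02782440185547, -0.328372597694397), 65.15310668945312)
fin 130 [[ 17.5  -2.7  91.7]
 [ 23.1   0.4 107.6]
 [ 26.4   3.6 109.5]]
c1.png
cr158.png
cr211.png
s2.png
scene0.png
side0.png
w1.png
w2.png
w3.png
w4.png
w5.png
w6.png
w7.png
w8.png
wrist0.png
```

Wheel angle is good (the crank sits about 2 mm past its start, ~0.04 rad). On to the knob, turning the hand back on the way.

```bash
python3 -m crank '[{"hand":1,"slide":[-6,35,0],"rotation":[0,0,0.12]},{"hand":1,"slide":[-12,70,0],"rotation":[0,0,0.24]},{"hand":1,"slide":[-18,105,0],"rotation":[0,0,0.36]},{"hand":1,"slide":[-24,140,0],"rotation":[0,0,0.48]},{"hand":1,"slide":[-30,175,0],"rotation":[0,0,0.6]},{"hand":1,"slide":[-36,210,0],"rotation":[0,0,0.72]},{"hand":1,"slide":[-41,240,0],"rotation":[0,0,0.84]},{"hand":1,"slide":[-44.7,264.9,0],"rotation":[0,0,0.96]},{"hand":1,"slide":[-44.7,264.9,0],"rotation":[0,0,1.08]},{"hand":1,"slide":[-44.7,264.9,0],"rotation":[0,0,1.2]},{"hand":1,"slide":[-44.7,264.9,0],"rotation":[0,0,1.32]},{"hand":1,"slide":[-44.7,264.9,0],"rotation":[0,0,1.44]},{"hand":1,"slide":[-44.7,264.9,0],"rotation":[0,0,1.57]},{"hand":1,"slide":[-44.7,264.9,0],"rotation":[0,0,1.57]},{"hand":1,"slide":[-44.7,264.9,0],"rotation":[0,0,1.57]}]'
cat > kn.py <<'E'
from h import *
state()
m=cams.camera_model('wrist'); p,d=cams.camera('wrist'); cv2.imwrite('pics/kn%d.png'%(r.get_obs()['t']*10),p); P=cloud(m,d,True); Z=P[...,2]
o=r.get_obs(); M=R.from_quat(o['orientation']).as_matrix(); T=np.array(o['tcp_pos'])
def enc(n,s): 
    if s.sum()<20: return
    c,rad=cv2.minEnclosingCircle(np.stack([P[...,0][s],P[...,1][s]],-1).astype(np.float32)); w=np.array([*c,np.median(Z[s])]); print(n,s.sum(),np.round(w,1),'rad',round(rad,1),'rel',np.round(M.T@(w-T),1)); return w
h=np.hypot(P[...,0]-559.8,P[...,1]-119)
w=enc('knob top',(h<28)&(abs(Z-117.5)<2.5)); enc('drum',(h<60)&(abs(Z-75.5)<3))
h=np.hypot(P[...,0]-w[0],P[...,1]-w[1])
a=lambda s: np.degrees(np.arctan2(P[...,1][s]-w[1],P[...,0][s]-w[0]))
g=p.mean(-1)
s=(h<16)&(abs(Z-117.5)<2.5)&(g>120)
if s.sum()>3: print('line dir deg',s.sum(),np.median(a(s)))
s=(h>24)&(h<38)&(abs(Z-78)<6)&(g<70)
if s.sum()>3: print('hand dir deg',s.sum(),np.percentile(a(s),[10,50,90]))
E
python3 kn.py; cp pics/kn*.png pics/k_a.png
```

```text
t: 22.37
tcp_pos: [557.4, 119.2, 201.6]
orientation: [0.686, 0.728, -0.001, -0.001]
contact_force: [-0.1, -1.1, -0.7]
opening: 85.3
gripper_force: 0.0
t 22.37 tcp [557.4 119.2 201.6] x [-0.06   0.998 -0.   ] y [ 0.998  0.06  -0.003] z [-0.003 -0.    -1.   ] F [-0.1 -1.1 -0.7] op 85.3 gf 0.0 j [ 0.1   0.2  -0.19  1.19  0.    1.61]
knob top 1425 [559.8 120.1 117.8] rad 17.0 rel [ 0.8  2.4 84.2]
drum 7195 [559.8 119.9  76.5] rad 50.3 rel [  0.6   2.5 125.4]
line dir deg 56 73.65907408637278
hand dir deg 82 [-177.40571267   73.14503938   76.40844451]
```

View pics/k_a.png

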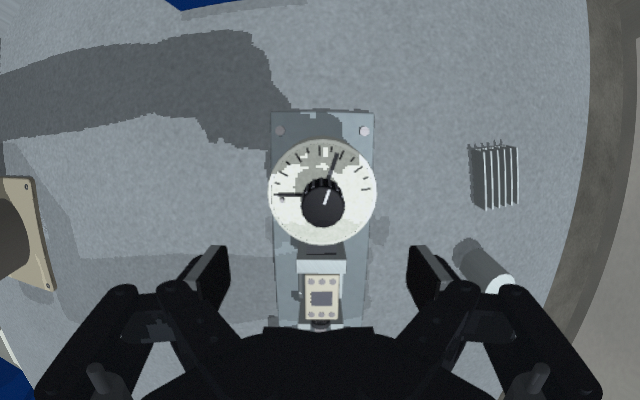

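The pointer hand is at (335,160), about 1.91 rad from its zero on the left. Module still sits in the nest at (322,298). Grip the knob.

```bash
python3 -m crank '[{"hand":1,"slide":[0.8,2.4,35],"rotation":[0,0,0]},{"hand":1,"slide":[0.8,2.4,70],"rotation":[0,0,0]},{"hand":1,"slide":[0.8,2.4,98],"rotation":[0,0,0]},{"hand":1,"slide":[0.8,2.4,113],"rotation":[0,0,0]},{"hand":1,"slide":[0.8,2.4,113],"rotation":[0,0,0]},{"hand":-1,"slide":[0.8,2.4,113],"rotation":[0,0,0]},{"hand":-1,"slide":[0.8,2.4,113],"rotation":[0,0,0]},{"hand":-1,"slide":[0.8,2.4,113],"rotation":[0,0,0]},{"hand":-1,"slide":[0.8,2.4,113],"rotation":[0,0,0]},{"hand":-1,"slide":[0.8,2.4,113],"rotation":[0,0,0]},{"hand":-1,"slide":[0.8,2.4,113],"rotation":[0,0,0]},{"hand":-1,"slide":[0.8,2.4,113],"rotation":[0,0,0]},{"hand":-1,"slide":[0.8,2.4,113],"rotation":[0,0,0]},{"hand":-1,"slide":[0.8,2.4,113],"rotation":[0,0,0]}]'
```

```text
t: 23.58
tcp_pos: [560.8, 120.3, 92.4]
orientation: [0.687, 0.727, 0.0, 0.0]
contact_force: [-4.5, -0.8, 6.9]
opening: 32.7
gripper_force: 59.9
```

```bash
python3 -m crank '[{"hand":-1,"slide":[0,0,0],"rotation":[0,0,-0.12]},{"hand":-1,"slide":[0,0,0],"rotation":[0,0,-0.24]},{"hand":-1,"slide":[0,0,0],"rotation":[0,0,-0.36]},{"hand":-1,"slide":[0,0,0],"rotation":[0,0,-0.48]},{"hand":-1,"slide":[0,0,0],"rotation":[0,0,-0.6]},{"hand":-1,"slide":[0,0,0],"rotation":[0,0,-0.72]},{"hand":-1,"slide":[0,0,0],"rotation":[0,0,-0.84]},{"hand":-1,"slide":[0,0,0],"rotation":[0,0,-0.96]},{"hand":-1,"slide":[0,0,0],"rotation":[0,0,-1.08]},{"hand":-1,"slide":[0,0,0],"rotation":[0,0,-1.2]},{"hand":-1,"slide":[0,0,0],"rotation":[0,0,-1.32]},{"hand":-1,"slide":[0,0,0],"rotation":[0,0,-1.44]},{"hand":-1,"slide":[0,0,0],"rotation":[0,0,-1.54]},{"hand":-1,"slide":[0,0,0],"rotation":[0,0,-1.64]},{"hand":-1,"slide":[0,0,0],"rotation":[0,0,-1.72]},{"hand":-1,"slide":[0,0,0],"rotation":[0,0,-1.8]},{"hand":-1,"slide":[0,0,0],"rotation":[0,0,-1.85]},{"hand":-1,"slide":[0,0,0],"rotation":[0,0,-1.85]}]'; python3 -c "
from h import *
state(); print(r.get_obs()['torque'])"
```

```text
t: 25.08
tcp_pos: [558.8, 117.7, 92.4]
orientation: [-0.168, 0.986, -0.003, -0.002]
contact_force: [-9.4, -6.7, 12.4]
opening: 32.4
gripper_force: 60.7
t 25.08 tcp [558.8 117.7  92.4] x [-0.944 -0.331  0.005] y [-0.331  0.944 -0.004] z [-0.004 -0.006 -1.   ] F [-9.4 -6.7 12.4] op 32.4 gf 60.7 j [ 0.1   0.29 -0.31  0.97 -0.01 -0.24]
[-1.25795674  1.85554867 -0.01669586]
```

```bash
python3 -m crank '[{"hand":-1,"slide":[0,0,0],"rotation":[0,0,-0.04]},{"hand":-1,"slide":[0,0,0],"rotation":[0,0,-0.08]},{"hand":-1,"slide":[0,0,0],"rotation":[0,0,-0.11]},{"hand":-1,"slide":[0,0,0],"rotation":[0,0,-0.11]}]'; python3 -c "
from h import *
state(); print(r.get_obs()['torque'])"
```

```text
t: 25.42
tcp_pos: [559.9, 117.9, 92.4]
orientation: [-0.221, 0.975, -0.002, -0.001]
contact_force: [-6.6, -6.7, 10.3]
opening: 32.0
gripper_force: 60.6
t 25.42 tcp [559.9 117.9  92.4] x [-0.903 -0.431  0.004] y [-0.431  0.903 -0.004] z [-0.001 -0.005 -1.   ] F [-6.6 -6.7 10.3] op 32.0 gf 60.6 j [ 0.1   0.29 -0.31  0.96 -0.   -0.35]
[-1.2480957   1.3122969  -0.30534972]
```

```bash
python3 -m crank '[{"hand":-0.2,"slide":[0,0,0],"rotation":[0,0,0]},{"hand":0.3,"slide":[0,0,0],"rotation":[0,0,0]},{"hand":1,"slide":[0,0,0],"rotation":[0,0,0]},{"hand":1,"slide":[0,0,0],"rotation":[0,0,0]},{"hand":1,"slide":[0,0,0],"rotation":[0,0,0]},{"hand":1,"slide":[0,0,0],"rotation":[0,0,0]},{"hand":1,"slide":[0,0,-35],"rotation":[0,0,0]},{"hand":1,"slide":[0,0,-75],"rotation":[0,0,0]},{"hand":1,"slide":[0,0,-113],"rotation":[0,0,0]},{"hand":1,"slide":[0,0,-113],"rotation":[0,0,0]},{"hand":1,"slide":[0,0,-113],"rotation":[0,0,0]},{"hand":1,"slide":[0,0,-113],"rotation":[0,0,0]}]'; python3 kn.py; python3 - <<'E'
from h import *
p,d=cams.camera('side'); cv2.imwrite('pics/sEnd.png',p)
import glob,os
f=max([g for g in glob.glob('pics/kn*.png')],key=os.path.getmtime); q=cv2.imread(f)
a=cv2.resize(q[100:340,180:460],(560,480),interpolation=cv2.INTER_CUBIC); cv2.imwrite('pics/end.png',a)
E
```

```text
t: 26.42
tcp_pos: [560.9, 120.4, 203.3]
orientation: [-0.221, 0.975, 0.0, 0.0]
contact_force: [-0.4, -0.2, -1.0]
opening: 85.4
gripper_force: 0.0
t 26.42 tcp [560.9 120.4 203.3] x [-0.902 -0.432 -0.   ] y [-0.432  0.902  0.   ] z [ 0.  0. -1.] F [-0.4 -0.2 -1. ] op 85.4 gf 0.0 j [ 0.1   0.2  -0.18  1.19  0.   -0.35]
knob top 1416 [559.5 120.  117.7] rad 17.1 rel [ 0.4 -0.1 84.4]
drum 7174 [559.8 119.6  76.5] rad 50.2 rel [  0.3  -0.6 125.7]
line dir deg 21 -175.41568639410337
hand dir deg 46 [-178.03127189 -176.34637827 -173.92006832]
```

View pics/end.png

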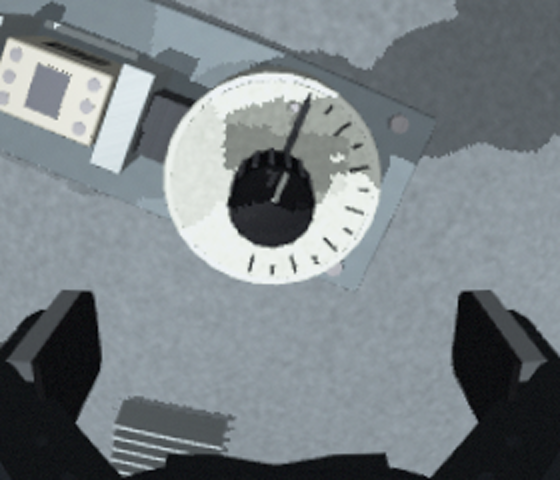

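Hand now points at the zero stop (308,95 in the crop; −176.3° against −176.9° expected), and the module still sits beside the anvil. One last numeric check of the module and crank from here.

```bash
python3 - <<'E'
from h import *
m=cams.camera_model('wrist'); p,d=cams.camera('wrist'); P=cloud(m,d,True)
a=0.055; ex=np.array([np.cos(a),np.sin(a)]); ey=np.array([-ex[1],ex[0]])
Q=P[...,:2]-np.array([565.9,5.0]); X=Q@ex; Y=Q@ey; Z=P[...,2]
s=(abs(Z-68.6)<2.2)&(abs(X)<24)&(abs(Y)<31.5)&(p.min(-1)>110); q=np.stack([X[s],Y[s]],-1).astype(np.float32); print(s.sum(),np.median(Z[s]),cv2.minAreaRect(q))
m=cams.camera_model('side'); p,d=cams.camera('side'); P=cloud(m,d); z0=np.load('side0.npz'); P0=cloud(dict(intrinsics=z0['K'],xyz=z0['xyz'],rotation=z0['R']),z0['d'])
for A in (P0,P):
    s=(A[...,2]>130)&(A[...,2]<160)&(np.hypot(A[...,0]-529,A[...,1]+148)<25); print('crank',s.sum(),np.round(A[s].mean(0),1))
E
```

```text
2087 68.93986127815197 ((1.0077648162841797, 0.8466224670410156), (57.96257781982422, 36.641265869140625), 89.59095764160156)
crank 49 [ 525.2 -153.2  148.4]
crank 52 [ 524.1 -150.7  147.5]
```

```bash
python3 -c "
from h import *
print(r.hand_in())"
```

```text
the job is handed in; nothing more can be done
None
```

The job is handed in, with no verdict shown: by my last measurements the module stands upright in the nest about 1 mm off centre, the handwheel is one turn on (about 0.05 rad past its start), and the pointer is at its zero stop.

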